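Fasten the damp chest: hasp over the staple, locking pin through

ROBOT

A 7-joint arm with a two-finger parallel gripper is mounted at the origin on the work surface. World frame = base frame: x ahead of the robot, y to its left, z up, the work surface at z = 0. Lengths are in m, angles in rad, forces in N, time in s.
With the tool pointing down it reaches from about 0.425 to 0.925 m from the base axis. Payload 6.8 kg.
Tool frame: the origin (TCP) lies at the very end of the fingers, on their centre line; the grasp point (between the pads) lies grasp_offset behind it (grasp_offset is the distance from the TCP to the grasp point, in m); z points along the fingers, y is the direction in which the jaws open and shut (so a half turn about z gives the same grasp; the last joint's range is limited). The gripper opens to 85 mm and grips with 20 to 120 N. Pads are 22 mm wide; open, the fingers measure 114 mm over their backs; the gripper's body (76 mm by 85 mm) begins 54 mm behind the grasp point. The pads swing forward as they close: fully open they stand 13 mm farther back than shut.
Start: joints at [1.111, 0.477, 0.022, 1.555, -0.011, 1.109, -0.083], TCP at [0.233, -0.634, 0.195] pointing down, gripper open.
Joint ranges: [-2.96, 2.96], [-0.34, 2.1], [-1.41, 1.46], [0.24, 2.44], [-1.37, 4.51], [0.17, 1.92], [-2.96, 2.96]. Speed limits (rad/s): [2.39, 2.39, 3.14, 3.14, 3.14, 3.14, 3.14].

INTERFACE

Orientations are given as a unit quaternion [w, x, y, z].
In Python, from station import * gives the robot as it stands.
- The arm moves only by the shell command python3 -m handwheel 'ROWS' [FORCE]. ROWS is JSON, one flat list of numbers, 7 for each row, row after row: the shift along the world's x, y, z in cm, then the turn, a rotation vector about the world's x, y, z in degrees, then the opening, from 0 (shut) to 1 (fully open). In form: [tx, ty, tz, ax, ay, az, fingers, tx, ty, tz, ax, ay, az, fingers, ...]. A call has 1 to 8 rows; each row is the pose to reach, as a shift and turn from the pose measured when the call began; what a row does not reach only later rows make up. A row lasts 1/12 s, in which the tool goes at most 41.7 mm and 7.16 degrees, less where a joint would pass 70% of its speed; a pose out of reach is approached as far as the arm can. A call with a gripper value outside its range is refused whole. The fingers move at their own pace and stop on an object; FORCE is the grip in N (left out, the last holds). Time passes only in rows, so rows that repeat a pose let the fingers close. It gives the time, the measured TCP pose, the force and the opening at its end, in the units of the state.
- get_obs(): the state, without advancing time (a new reading comes with each control period).
- read_camera(name): name is "scene" or "side" or "wrist"; returns the picture (420x560x3 uint8, red, green, blue); there is no depth.
- camera_info(name): a dict with "fx", "fy", "cx", "cy" (pixels), "R" (3x3) and "t" (3): a world point X has camera coordinates R X + t; the wrist camera has in their place "mount" (4x4, takes a point from camera to tool coordinates, whose origin is the TCP and whose axes are the flange's). Camera axes: x right, y down, z forward; pixel columns grow to the right and rows downward; lengths in m; the calibration is good to about 2 mm. The wrist camera is an equidistant fisheye: a pixel r from the principal point sees the ray r / f radians off the axis. A picture is of the moment at which its call begins: read the wrist's pose just before it. camera_info takes no time and is no camera call.
- hand_in(): hands the job in, once; it reports no verdict.
The state is a dict: "t": time; "q": joint angles; "joint_vel": joint speeds; "joint_torque": joint torques, N m; "eef_pos": TCP position; "tool_rot": TCP orientation; "contact_force": force on the tool from outside, world axes, zero at the start; "torque": the same for the moment, N m; "gripper_width": opening from 0.0 (shut) to 1.0 (fully open).
Only numpy, scipy, OpenCV 4.12 (cv2) and the standard library are available. Lean on these libraries where they do the work, as an engineer would, in place of code of your own. Each camera call takes 0.05 s, during which the arm holds its last target. There are 200 camera calls.

TASK

Fasten the damp chest: swing the steel hasp on its lid over the staple on the front deck and press it fully down, then take the locking pin lying beside the chest and push it through the staple above the hasp, from either side, until its octagonal grip comes up against the staple. Leave the pin lying level there, the lid shut, and the pots, clay and turning tool on and beside the chest where they are.

Things in the scene. Friction and masses are not known exactly. Their poses are not given: they have to be found in the camera images.
- chest: Heavy wooden damp chest that does not move, 320 mm deep (x), 300 mm wide (y), flat top 120 mm above the table. Origin at the centre of its underside; x from its front (robot side) to its rear, y across its width, z up. The front 100 mm of the top is a fixed deck; the rest is the lid, flush with it. The hasp is hinged on the lid, the staple stands on the deck.
- loop (a point): Where the staple's eye is meant to be, 17 mm above the deck; axes as the chest's. The staple is a steel U, open end down, on a base with slotted screw holes: it is screwed fast up to 7 mm in front of or behind this point (x), nobody noted where. Eye 13 mm wide (x), legs 6 mm thick, crown 27 to 33 mm above the deck, bar 8 mm wide (y). The hasp when down fills the lowest 7 mm.
- hasp_axis (a point): Middle of the hasp's hinge axis (along the chest's y; point axes as the chest's), 85 mm behind loop and 5 mm above deck and lid. The hasp is a steel strap 142 mm long from here, 40 mm wide, 4 mm thick (2 mm either side of the axis), with a slot 42 x 12 mm centred 85 mm from the axis that goes over the staple, and a small lip at its end.
- hasp_end (a point): Middle of the solid end of the strap beyond the slot, 124 mm from the hinge axis, on the face that is uppermost when the hasp is down: the place to press. With the hasp down it is 39 mm in front of loop and 7 mm above the deck. Its axes turn with the strap.
- hasp (a joint): Angle of the hasp, rad: 0 lying flat down over the staple, about 1.57 upright, more leaning back towards the rear of the chest; starts at 1.7 to 2.2. Its hinge is stiff: it stays where it is left and takes about 3 N at the end to move.
- lid (a joint): Angle of the lid, rad: 0 shut (as at the start), growing as it opens upwards about its rear edge.
- pin: Steel locking pin lying level on the table left or right of the chest. Origin on its axis at the shoulder between grip and shank; x along the axis to the nose. Shank round, 10 mm thick, 72 mm long (+x), its nose blunt with a 1 mm bevel. Grip an octagonal bar, 20 mm across flats, 50 mm long (-x). On the table its axis is 10 mm up. About 0.13 kg, give or take a third.
- pin_nose (a point): Tip of the pin's shank, 72 mm from the shoulder; axes as pin. The pin goes through the eye along the chest's y, either way. To let the grip pass over the strap too, its axis must be 17 to 22 mm above the deck (0 to 5 mm above loop). When let go the grip settles on the strap, pin level, axis at the height of loop.
- trim_tool: Wooden-handled turning tool on the other side of the chest from the pin, 200 mm long, 16 mm thick, a flat wire loop at each end; not the pin, leave it alone. Origin at the middle of its underside, x along it.
- tumbler: Grey clay tumbler, 68 mm across, 75 mm high, on a rear corner of the chest's lid; leave it alone. Origin at the centre of its foot.
- small_bowl: Pale bowl, 90 mm across, 45 mm high, on the other rear corner of the lid; leave it alone. Origin at the centre of its foot.
- clay_rounds: Two clay rounds pressed one on the other, 76 mm across, 108 mm high, on the table beside the chest; leave it alone. Origin at the centre of its underside.
- clay_round: One clay round, 76 mm across, 55 mm high, on the table beside the chest; leave it alone. Origin at the centre of its underside.
There are look-alikes about, which are no part of the job. There is more than one size of the pin; the job needs the larger.

How it is judged:
On the way:
1. the hasp is swung over the staple and fully down (value of joint hasp below 0.05 rad), for 0.2 s.
At the end, for the whole second after the job is handed in: Hasp flat down (0.05 rad), lid shut (0.03 rad); pin at rest through the staple from either side, along the chest's y within 0.15 rad, shoulder within 9.5 mm of loop along x, 6 mm in height, and 10 mm along the pin (grip within 6 mm of the staple) (value of joint hasp below 0.05 rad and value of joint lid below 0.03 rad and x of pin in the frame of loop between -0.0095 and 0.0095 m and y of pin in the frame of loop between -0.01 and 0.01 m and z of pin in the frame of loop between -0.006 and 0.006 m and angle between the x axis of pin and the y axis of loop, either way round below 0.15 rad and linear speed of pin below 0.01 m/s and distance between pin_nose and loop between 0.058 and 0.075 m); the robot touches nothing.
It fails at once if a pot, clay round or tool on or beside the chest is shifted by more than 25 mm (distance of any of tumbler, small_bowl, clay_rounds, clay_round, trim_tool from where it was at the start of the episode above 0.025 m).
It fails at once if the lid is lifted open (value of joint lid above 0.1 rad).
It also fails if it takes over 64 s, if anything falls off the work surface, if the arm or the gripper's body presses on something with over 40 N, if the wrist force passes 120 N, or if a joint passes its speed limit or range.

## Working session

There is one attempt and no reset: what is moved stays moved. The work goes in short steps, Python scripts to look and compute and a shell command to move; the robot and the scene stay as the last step left them, time stands still between calls to the robot, and variables do not carry over. Pictures are saved under pics/ and viewed, on a budget of 10 in all, crops included, one or two more only if the job needs it, and the job is handed in when it is done.

```bash
mkdir -p pics; ls; python3 - <<'E'
from station import *
import cv2,json
o=get_obs();print({k:o[k] for k in('t','eef_pos','tool_rot','contact_force','gripper_width')})
try: print(grasp_offset)
except Exception as e: print(e)
for n in('scene','side','wrist'):
    print(n,camera_info(n)); cv2.imwrite(f'pics/{n}0.png',read_camera(n)[:,:,::-1])
E
```

```text
pics
{'t': 0.0, 'eef_pos': array([ 0.23236569, -0.63301661,  0.19380262]), 'tool_rot': array([-9.18975473e-04,  9.84565334e-01,  1.75014882e-01, -2.20784484e-04]), 'contact_force': array([-0.18237762,  0.31952178, -0.24838918]), 'gripper_width': 1.0024182425490902}
0.0187
scene {'fx': 398.30449231780545, 'fy': 398.30449231780545, 'cx': 274.3830975848398, 'cy': 210.75130010581316, 'R': array([[ 0.05620927,  0.99824798, -0.01847943],
       [ 0.72142116, -0.05340295, -0.69043438],
       [-0.69021158,  0.02547736, -0.72315896]]), 't': array([-0.00567101, -0.36562778,  1.54675835])}
side {'fx': 462.25757319542214, 'fy': 462.25757319542214, 'cx': 281.8560422427705, 'cy': 208.642066387738, 'R': array([[-0.76973137, -0.63805754, -0.01990464],
       [-0.43480296,  0.54685144, -0.71547179],
       [ 0.46739705, -0.54206649, -0.69835802]]), 't': array([0.42939402, 0.35441357, 0.96939064])}
wrist {'fx': 325.19226210127806, 'fy': 325.19226210127806, 'cx': 276.6446457446715, 'cy': 212.01747198703498, 'mount': array([[-6.21796514e-04, -9.56270216e-01, -2.92483994e-01,
         7.51474838e-02],
       [ 9.99999340e-01, -8.77262925e-04,  7.42277551e-04,
        -6.18482032e-04],
       [-9.66403279e-04, -2.92483340e-01,  9.56270130e-01,
        -1.78702502e-01],
       [ 0.00000000e+00,  0.00000000e+00,  0.00000000e+00,
         1.00000000e+00]])}
```

View pics/scene0.png

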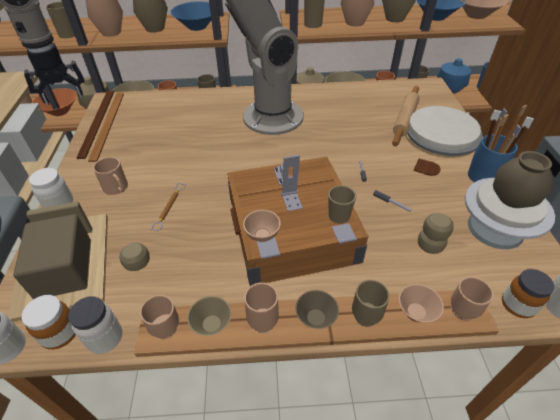

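View pics/side0.png

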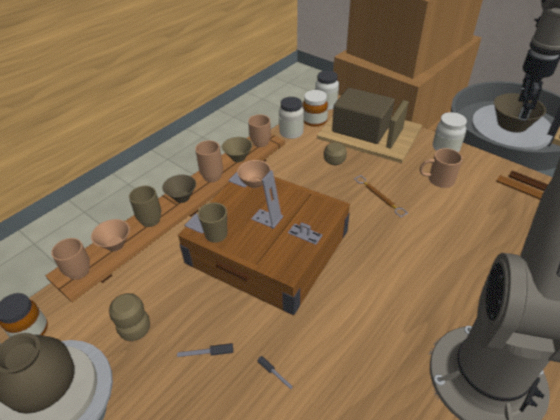

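The scene picture shows the chest (230–360, 160–275), with the hasp leaning back at (290,175). The larger pin is at (380,195)–(410,210) and the smaller look-alike at (363,172). I'll take enlarged crops to get exact pixels.

```bash
python3 - <<'E'
import cv2,numpy as np
a=cv2.imread('pics/scene0.png')[150:290,220:420]; b=cv2.imread('pics/side0.png')[150:400,165:365]
cv2.imwrite('pics/c1.png',cv2.resize(a,None,fx=4,fy=4,interpolation=cv2.INTER_CUBIC))
cv2.imwrite('pics/c2.png',cv2.resize(b,None,fx=4,fy=4,interpolation=cv2.INTER_CUBIC)[:600])
E
```

```text
(no output)
```

View pics/c1.png

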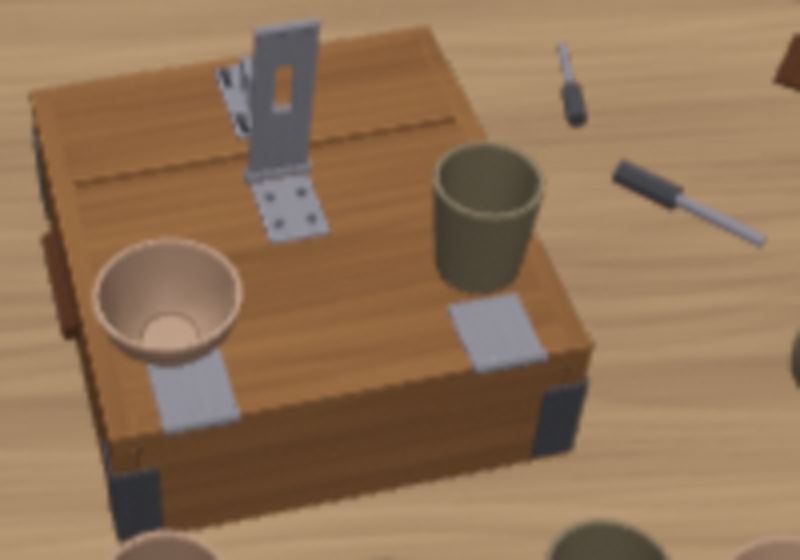

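View pics/c2.png

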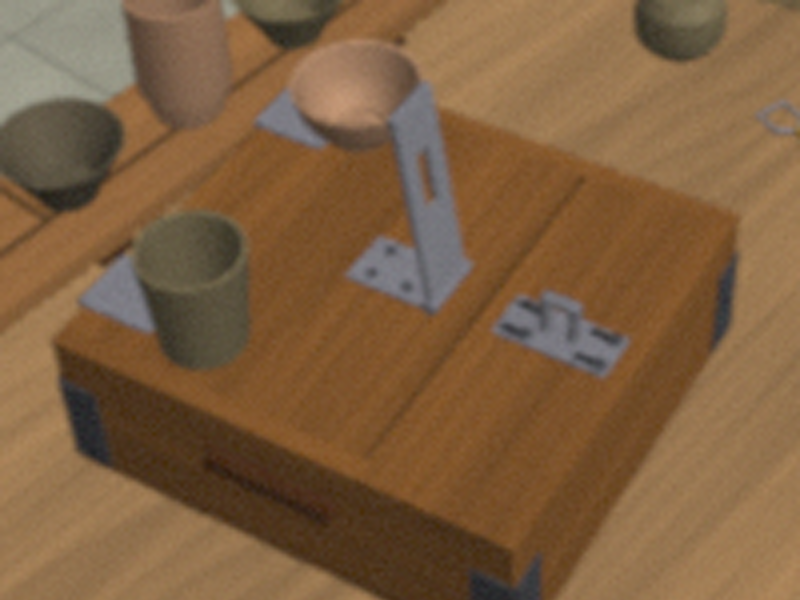

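```bash
cat > h.py <<'E'
from station import *
import numpy as np, cv2
from scipy.optimize import least_squares
from scipy.spatial.transform import Rotation as Ro
S,D=camera_info('scene'),camera_info('side')
def proj(c,X):
    p=np.asarray(X)@c['R'].T+c['t']; return np.c_[c['fx']*p[:,0]/p[:,2]+c['cx'],c['fy']*p[:,1]/p[:,2]+c['cy']]
def ray(c,uv,z):  # intersection with the plane z
    d=np.array([(uv[0]-c['cx'])/c['fx'],(uv[1]-c['cy'])/c['fy'],1])@c['R']; o=-c['R'].T@c['t']
    return o+d*(z-o[2])/d[2]
def s(u,v): return np.array([(u+.5)/4-.5+220,(v+.5)/4-.5+150])
def d(u,v): return np.array([(u+.5)/4-.5+165,(v+.5)/4-.5+150])
def tri(a,b):
    f=lambda X:np.r_[proj(S,[X])[0]-a,proj(D,[X])[0]-b]
    r=least_squares(f,[.6,0,.1]); return r.x,np.abs(r.fun).max()
def wray(uv,z,pos,quat,W=camera_info('wrist')):
    v=np.array([uv[0]-W['cx'],uv[1]-W['cy']]);r=np.hypot(*v);th=r/W['fx']
    dc=np.r_[v/r*np.sin(th),np.cos(th)];M=W['mount'];R=Ro.from_quat(np.roll(quat,-1)).as_matrix()
    o=R@M[:3,3]+pos;dd=R@M[:3,:3]@dc;return o+dd*(z-o[2])/dd[2]
E
python3 - <<'E'
from h import *
M=np.array([[-.16,-.15,.12],[-.16,.15,.12],[.16,.15,.12],[.16,-.15,.12]])
us=np.array([s(32,93),s(430,27),s(592,345),s(112,440)]);ud=np.array([d(737,215),d(510,552),d(58,345)])
T=lambda p,X:np.c_[p[0]+np.cos(p[2])*X[:,0]-np.sin(p[2])*X[:,1],p[1]+np.sin(p[2])*X[:,0]+np.cos(p[2])*X[:,1],X[:,2]]
f=lambda p:np.r_[(proj(S,T(p,M))-us).ravel(),(proj(D,T(p,M))[:3]-ud).ravel()]
r=least_squares(f,[.6,0,0]);p=r.x;print('chest',p,np.degrees(p[2]),r.fun.round(1))
inv=lambda X:np.r_[Ro.from_euler('z',-p[2]).apply(np.r_[X[:2]-p[:2],X[2]])]
for n,X in (('hinge y-',tri(s(248,178),d(470,265))),('hinge y+',tri(s(310,168),d(432,310))),('end y-',tri(s(255,28),d(430,85))),('end y+',tri(s(320,22),d(390,118)))):
    print(n,X[0],X[1],'chest fr',inv(X[0]))
for uv in ((545,293),(582,298),(575,318),(545,335),(575,340)):
    for z in(.12,.153): print('staple',uv,z,inv(ray(D,d(*uv),z)))
for n,uv in(('grip end',(617,170)),('sh',(678,198)),('nose',(762,240))): print('pin scene',n,ray(S,s(*uv),.01))
for n,uv in(('grip end',(233,348)),('sh',(211,350)),('nose',(178,353))): print('pin side',n,ray(D,uv,.01))
for n,uv in(('tumbler foot',s(478,280)),('double foot',(433,247))): print(n,ray(S,uv,.0 if n[0]=='d' else .12))
E
```

```text
chest [0.58850875 0.02174471 0.17134248] 9.817200686721653 [-0.5 -0.9  0.  -0.7  1.1 -0.1 -0.4  0.   0.8 -0.1  1.  -0.2 -2.2 -1.2]
hinge y- [ 0.56089051 -0.00605818  0.1232919 ] 0.7181924798601926 chest fr [-0.03195435 -0.02268671  0.1232919 ]
hinge y+ [0.55455711 0.03693023 0.12292697] 0.4976280039973062 chest fr [-0.03086527  0.02075209  0.12292697]
end y- [ 5.79620776e-01 -1.16378519e-04  2.63908048e-01] 0.1405674032874913 chest fr [-0.01248525 -0.02002553  0.26390805]
end y+ [0.57750806 0.03811169 0.26519039] 0.30619974107918324 chest fr [-0.00804894  0.01800299  0.26519039]
staple (545, 293) 0.12 [-0.08341789 -0.02863806  0.12      ]
staple (545, 293) 0.153 [-0.09815726 -0.00047864  0.153     ]
staple (582, 298) 0.12 [-0.10526989 -0.03577723  0.12      ]
staple (582, 298) 0.153 [-0.11912888 -0.00733019  0.153     ]
staple (575, 318) 0.12 [-0.10925881 -0.01883986  0.12      ]
staple (575, 318) 0.153 [-0.12295709  0.00892481  0.153     ]
staple (545, 335) 0.12 [-0.09993701  0.00223011  0.12      ]
staple (545, 335) 0.153 [-0.11401086  0.0291459   0.153     ]
staple (575, 340) 0.12 [-0.11758789 -0.00283293  0.12      ]
staple (575, 340) 0.153 [-0.13095061  0.02428685  0.153     ]
pin scene grip end [0.45792715 0.28806028 0.01      ]
pin scene sh [0.49169047 0.32692651 0.01      ]
pin scene nose [0.5396948  0.37717638 0.01      ]
pin side grip end [0.45705233 0.29004499 0.01      ]
pin side sh [0.49137496 0.32405671 0.01      ]
pin side nose [0.54255747 0.37477562 0.01      ]
tumbler foot [0.66267782 0.13439689 0.12      ]
double foot [0.67436332 0.40317078 0.        ]
```

The poses fit well: the chest is at (0.589, 0.022) with yaw 9.8°, the hasp at about 1.7 rad, and the pin yaw is about 46°. The measured pin length of about 121 mm confirms it is the larger one. Next I'll move above and behind the hasp with the jaws shut.

```bash
python3 -m handwheel '[0,0,4,0,0,7,0, 1,2,8,0,0,14,0, 3,5,11,0,0,21,0, 5,8.5,13,0,0,28,0, 7,12,14,0,0,35,0, 9,15.5,14,0,0,42,0, 11,19,14,0,0,49,0, 13,22.5,14,0,0,56,0]' 40
python3 -m handwheel '[2,3.5,0,0,0,7,0, 4,7,0,0,0,14,0, 6,10.5,0,0,0,21,0, 8,14,0,0,0,24,0, 10,17.5,0,0,0,24,0, 12,21,0,0,0,24,0, 14,24.5,0,0,0,24,0, 16,28,0,0,0,24,0]'
```

```text
t: 0.82
eef_pos: [0.3594, -0.4127, 0.3345]
tool_rot: [-0.0, 0.785, 0.619, -0.001]
contact_force: [0.2, 0.2, 0.9]
gripper_width: -0.001
t: 1.48
eef_pos: [0.5198, -0.131, 0.3345]
tool_rot: [0.0, 0.64, 0.769, -0.001]
contact_force: [-0.5, -1.0, 0.1]
gripper_width: -0.004
```

```bash
python3 -m handwheel '[2,3.5,0,0,0,0,0, 4,7,0,0,0,0,0, 6,10.5,0,0,0,0,0, 8,14,0,0,0,0,0, 9.3,15.7,0,0,0,0,0, 9.3,15.7,0,0,0,0,0, 9.3,15.7,0,0,0,0,0]'
python3 - <<'E'
from h import *
o=get_obs();np.savez('w1.npz',p=o['eef_pos'],q=o['tool_rot']);im=read_camera('wrist')[:,:,::-1]
cv2.imwrite('pics/w1.png',im)
E
```

```text
t: 2.07
eef_pos: [0.6127, 0.0273, 0.3337]
tool_rot: [-0.001, 0.639, 0.769, -0.001]
contact_force: [0.8, -0.8, 0.7]
gripper_width: 0.0
```

View pics/w1.png

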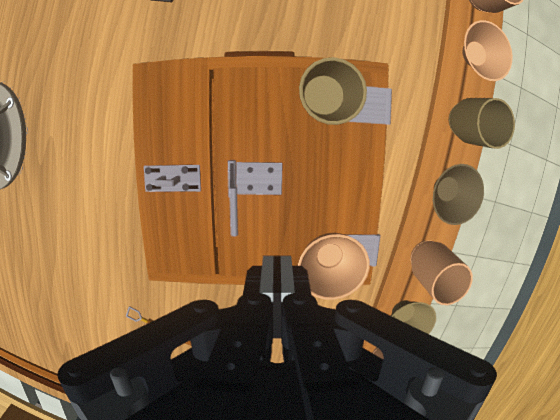

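The picture shows the staple crown at about (167,181) and the hasp upright at (232,160–235). My fingers are behind it, so I'll descend and swing it over along its arc.

```bash
python3 -m handwheel '[0,0,-4,0,0,0,0, 0,0,-8,0,0,0,0, 0,0,-9.9,0,0,0,0, -2,-0.35,-10,0,0,0,0, -3.7,-0.65,-10.1,0,0,0,0, -5,-0.9,-10.1,0,0,0,0, -6.5,-1.1,-10.2,0,0,0,0, -6.5,-1.1,-10.2,0,0,0,0]'
python3 -m handwheel '[-1.4,-0.25,-0.2,0,0,0,0, -2.9,-0.5,-0.6,0,0,0,0, -4.3,-0.75,-1.4,0,0,0,0, -5.7,-1,-2.4,0,0,0,0, -6.7,-1.15,-3.6,0,0,0,0, -7.6,-1.3,-4.8,0,0,0,0, -7.6,-1.3,-4.8,0,0,0,0]'
```

```text
t: 2.78
eef_pos: [0.5446, 0.0114, 0.2318]
tool_rot: [0.0, 0.641, 0.768, -0.003]
contact_force: [0.1, -0.4, 0.2]
gripper_width: 0.002
t: 3.37
eef_pos: [0.4657, -0.0037, 0.1821]
tool_rot: [-0.001, 0.642, 0.767, -0.005]
contact_force: [-0.4, -0.3, 0.2]
gripper_width: -0.003
```

```bash
python3 - <<'E'
from h import *
a=read_camera('side')[150:290,240:400,::-1]; b=read_camera('wrist')[100:300,60:340,::-1]
cv2.imwrite('pics/c3.png',np.hstack([cv2.resize(a,(400,350)),cv2.resize(b,(400,350))]))
E
```

```text
(no output)
```

View pics/c3.png

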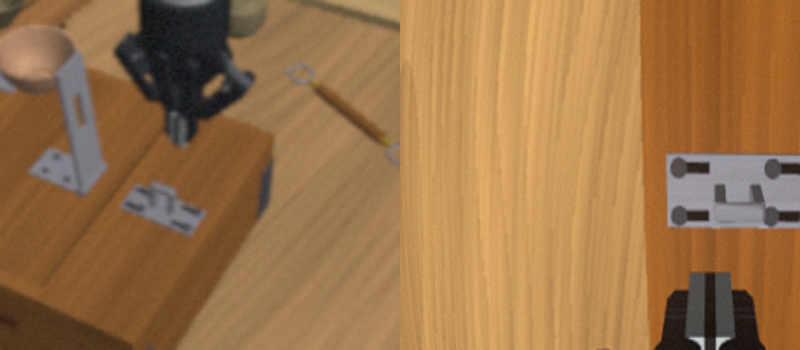

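The fingers passed the hasp on its −y side, so the hasp is still upright and nothing was touched. I'll check the camera results against the TCP position.

```bash
python3 - <<'E'
from h import *
o=get_obs();print(o['eef_pos'],proj(D,[o['eef_pos']]),'seen tip ~(312,206)',proj(S,[o['eef_pos']]))
p=np.load('w1.npz')
for n,uv,z in(('staple base c',(172,178),.12),('front y+ corner',(134,64),.12),('front y-',(150,278),.12),('rear y+',(387,65),.12),('hinge y+',(231,162),.124),('hinge y-',(231,193),.124)):print(n,wray(uv,z,p['p'],p['q']))
# now: crop->full wrist px: u=60+c*.7, v=100+c*200/350
o=get_obs()
for n,c in(('base c',(735,190)),('crown L',(717,205)),('crown R',(764,205))): print(n,wray((60+(c[0]-400)*.7,100+c[1]*4/7),.12 if n[0]=='b' else .153,o['eef_pos'],o['tool_rot']))
c,s_=np.cos(.17134),np.sin(.17134)
print('loop pred',.5885-.114*c,.0217-.114*s_)
E
```

```text
[ 0.46895053 -0.00260347  0.18420787] [[310.78572891 216.17395514]] seen tip ~(312,206) [[279.75034782 154.33496471]]
staple base c [0.48192734 0.00274874 0.12      ]
front y+ corner [0.40856026 0.14143267 0.12      ]
front y- [ 0.45906824 -0.14927435  0.12      ]
rear y+ [0.71922702 0.19281643 0.12      ]
hinge y+ [0.55484835 0.03606444 0.124     ]
hinge y- [ 0.56074375 -0.00221486  0.124     ]
base c [0.48222706 0.00313363 0.12      ]
crown L [0.47149294 0.00509239 0.153     ]
crown R [0.49357112 0.00904611 0.153     ]
loop pred 0.47616928173401657 0.0022626716381018083
```

The geometry is consistent, so the fingers must have ridden over the top because the descent lagged. I'll go back up and behind, then repeat with settling rows.

```bash
python3 -m handwheel '[0,0,4,0,0,0,0, 0,0,8,0,0,0,0, 0,0,12,0,0,0,0, 0,0,15,0,0,0,0, 4,0.8,15,0,0,0,0, 8,1.6,15,0,0,0,0, 12,2.5,15,0,0,0,0, 14.6,3,15,0,0,0,0]'
python3 -m handwheel '[0,0,0,0,0,0,0, 0,0,0,0,0,0,0, 0,0,-3,0,0,0,0, 0,0,-6,0,0,0,0, 0,0,-9.9,0,0,0,0, 0,0,-9.9,0,0,0,0, 0,0,-9.9,0,0,0,0, 0,0,-9.9,0,0,0,0]'
```

```text
t: 4.13
eef_pos: [0.619, 0.0275, 0.3351]
tool_rot: [0.001, 0.642, 0.766, -0.002]
contact_force: [-0.6, -1.3, 0.3]
gripper_width: -0.005
t: 4.8
eef_pos: [0.6199, 0.0275, 0.2389]
tool_rot: [0.002, 0.643, 0.766, -0.001]
contact_force: [0.8, 0.0, 0.4]
gripper_width: 0.001
```

```bash
python3 -m handwheel '[-1,-0.2,-0.5,0,0,0,0, -2,-0.35,-0.6,0,0,0,0, -3,-0.5,-0.6,0,0,0,0, -4,-0.7,-0.6,0,0,0,0]'
python3 -m handwheel '[-1,-0.2,0,0,0,0,0, -2,-0.35,0,0,0,0,0, -2,-0.35,0,0,0,0,0]'
python3 - <<'E'
from h import *
a=read_camera('side')[120:260,200:360,::-1]; b=read_camera('wrist')[100:300,100:380,::-1]
cv2.imwrite('pics/c4.png',np.hstack([cv2.resize(a,(400,350)),cv2.resize(b,(400,350))]))
E
```

```text
t: 5.13
eef_pos: [0.5796, 0.0206, 0.2346]
tool_rot: [0.003, 0.643, 0.766, 0.0]
contact_force: [0.1, 0.4, -0.1]
gripper_width: -0.003
t: 5.38
eef_pos: [0.5578, 0.0166, 0.2352]
tool_rot: [0.003, 0.643, 0.766, -0.0]
contact_force: [0.0, -0.5, 0.0]
gripper_width: -0.002
```

View pics/c4.png

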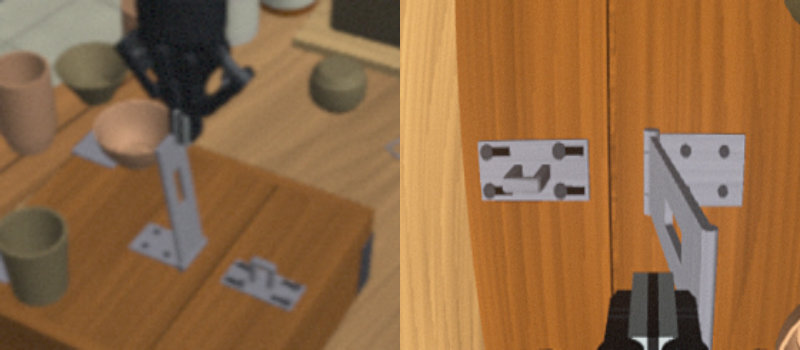

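```bash
python3 - <<'E'
from h import *
o=get_obs();P=o['eef_pos'];print(P,proj(D,[P,P+[0,0,.03]]))
W=camera_info('wrist');M=W['mount'];c=np.linalg.inv(M)@[0,0,0,1];r=np.hypot(c[0],c[1]);th=np.arctan2(r,c[2])
print('TCP in wrist px',W['cx']+c[0]/r*th*W['fx'],W['cy']+c[1]/r*th*W['fx'])
f=lambda x,y:(100+(x-400)*.7,100+y*4/7)
for n,uv,z in(('hasp end y+',f(655,133),.13),('end y-',f(716,230),.264),('end2',f(700,232),.264)):print(n,uv,wray(uv,z,P,o['tool_rot']))
for n in('scene','side'): cv2.imwrite(f'pics/{n}5.png',read_camera(n)[:,:,::-1])
a=cv2.imread('pics/side5.png')[140:240,220:320];b=cv2.imread('pics/scene5.png')[120:220,240:340]
cv2.imwrite('pics/c5.png',np.hstack([cv2.resize(i,(400,400),interpolation=cv2.INTER_CUBIC) for i in(a,b)]))
E
```

```text
[0.55952348 0.01687546 0.23500494] [[274.54224576 187.75922101]
 [274.12817816 177.76642124]]
TCP in wrist px 275.9610597437208 244.88099949195157
hasp end y+ (278.5, 176.0) [0.55841613 0.03809499 0.13      ]
end y- (321.2, 231.42857142857142) [0.57809367 0.03992011 0.264     ]
end2 (310.0, 232.57142857142858) [0.57271021 0.03839905 0.264     ]
```

View pics/c5.png

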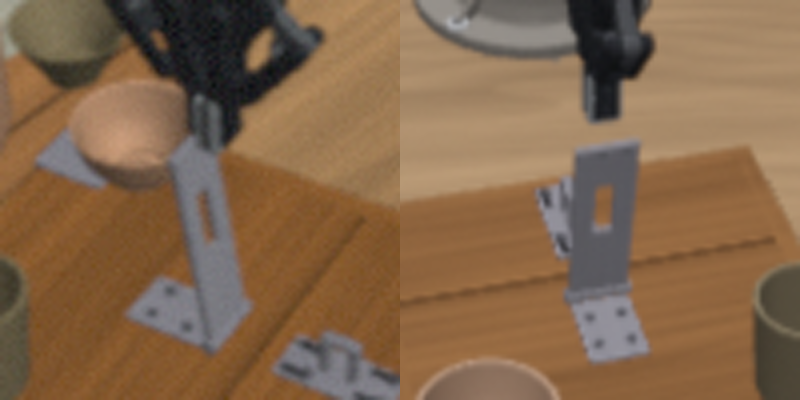

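```bash
python3 - <<'E'
from h import *
print(tri(np.array([290.,150.]),np.array([271.,177.])),get_obs()['eef_pos'],get_obs()['gripper_width'])
M=camera_info('wrist')['mount']
for dz in(0,-.01,-.02,-.03,-.04):
    c=np.linalg.inv(M)@[0,0,dz,1];r=np.hypot(c[0],c[1]);print(dz,212.02+c[1]/r*np.arctan2(r,c[2])*325.2)
im=cv2.imread('pics/w1.png');print(im[236:268:2,276].tolist())
E
```

```text
(array([0.56370293, 0.01933727, 0.26861573]), np.float64(1.057757146987683)) [0.56001556 0.01716955 0.23469683] 0.003390817597176586
0 244.88405940164517
-0.01 251.720902201344
-0.02 259.26843907511727
-0.03 267.63400602679457
-0.04 276.945113291097
[[45, 103, 172], [42, 100, 168], [46, 103, 168], [40, 103, 166], [38, 99, 165], [45, 97, 167], [42, 103, 166], [43, 98, 163], [43, 101, 166], [39, 99, 164], [29, 40, 62], [21, 31, 41], [17, 25, 39], [18, 25, 37], [21, 28, 44], [14, 29, 38]]
```

Triangulation and the wrist view agree that the visible fingertips end about 34 mm above the reported TCP. That explains why they passed over the hasp. I'll repeat with TCP z ≈ 0.20 and let the force reading settle it.

```bash
python3 -m handwheel '[0,0,4,0,0,0,0, 0,0,7,0,0,0,0, 3,0.5,7,0,0,0,0, 6.5,1.1,7,0,0,0,0, 6.5,1.1,7,0,0,0,0, 6.5,1.1,4,0,0,0,0, 6.5,1.1,0,0,0,0,0, 6.5,1.1,-3.5,0,0,0,0]'
python3 -m handwheel '[0,0,0,0,0,0,0, -1,-0.2,0,0,0,0,0, -2,-0.35,0,0,0,0,0, -3,-0.5,0,0,0,0,0]'
python3 -m handwheel '[-1,-0.2,0,0,0,0,0, -2,-0.35,0,0,0,0,0]'
python3 -m handwheel '[-1,-0.2,0,0,0,0,0, -2,-0.35,0,0,0,0,0]'
```

```text
t: 6.25
eef_pos: [0.6255, 0.0285, 0.198]
tool_rot: [0.003, 0.643, 0.766, 0.001]
contact_force: [0.4, 0.1, -0.8]
gripper_width: 0.002
t: 6.58
eef_pos: [0.5961, 0.024, 0.2006]
tool_rot: [0.005, 0.642, 0.766, 0.002]
contact_force: [0.4, -0.5, 1.2]
gripper_width: -0.002
t: 6.75
eef_pos: [0.5767, 0.0206, 0.2033]
tool_rot: [0.007, 0.642, 0.766, 0.004]
contact_force: [2.6, -0.0, 2.3]
gripper_width: -0.001
t: 6.92
eef_pos: [0.5563, 0.0168, 0.2046]
tool_rot: [0.008, 0.643, 0.766, 0.005]
contact_force: [1.8, 0.4, -1.1]
gripper_width: -0.003
```

There is contact now: 2.6 N, as expected from the hinge. I'll continue along the arc.

```bash
python3 -m handwheel '[-1.8,-0.3,-1,0,0,0,0, -3.6,-0.6,-1.6,0,0,0,0, -5.2,-0.9,-2.5,0,0,0,0, -6.5,-1.1,-3.4,0,0,0,0, -6.5,-1.1,-3.4,0,0,0,0]'
python3 -m handwheel '[-1,-0.2,-1.2,0,0,0,0, -1.9,-0.3,-2.4,0,0,0,0, -2.6,-0.45,-3.7,0,0,0,0, -3.3,-0.6,-5,0,0,0,0, -3.3,-0.6,-5,0,0,0,0]'
```

```text
t: 7.33
eef_pos: [0.4875, 0.0048, 0.1695]
tool_rot: [0.007, 0.643, 0.766, 0.003]
contact_force: [-0.8, 0.1, 0.5]
gripper_width: 0.008
t: 7.75
eef_pos: [0.4525, -0.0017, 0.1182]
tool_rot: [0.006, 0.643, 0.766, 0.001]
contact_force: [-0.1, -0.6, 0.7]
gripper_width: -0.0
```

```bash
python3 -m handwheel '[-0.5,-0.1,-0.8,0,0,0,0, -0.8,-0.2,-1.6,0,0,0,0, -0.8,-0.2,-2.2,0,0,0,0]'
python3 -m handwheel '[0,0,-0.5,0,0,0,0, 0,0,-0.8,0,0,0,0, 0,0,-0.8,0,0,0,0]'
python3 - <<'E'
from h import *
a=read_camera('side')[160:260,270:370,::-1];b=read_camera('scene')[120:220,240:340,::-1]
cv2.imwrite('pics/c6.png',np.hstack([cv2.resize(i,(400,400),interpolation=cv2.INTER_CUBIC) for i in(a,b)]))
E
```

```text
t: 8.0
eef_pos: [0.4442, -0.0039, 0.0959]
tool_rot: [0.006, 0.643, 0.766, 0.001]
contact_force: [-0.1, 0.0, 1.5]
gripper_width: 0.005
t: 8.25
eef_pos: [0.4441, -0.004, 0.0899]
tool_rot: [0.006, 0.643, 0.766, -0.0]
contact_force: [-12.5, -1.5, 34.7]
gripper_width: 0.001
```

View pics/c6.png

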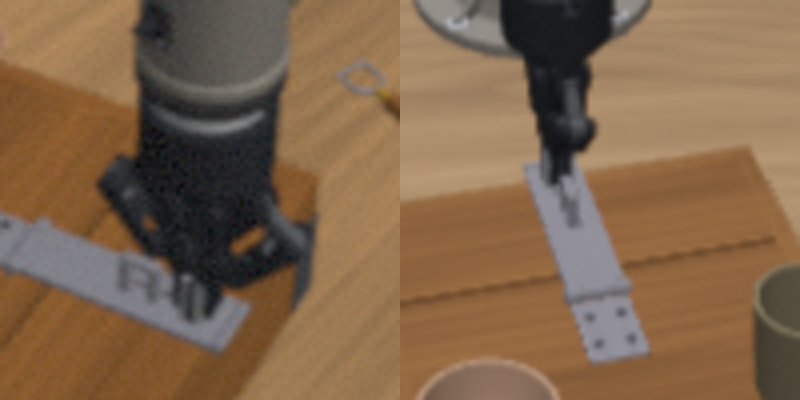

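The hasp lies flat on the staple under 35 N of press (TCP 0.090, strap top at 0.127). The real finger end is therefore about 36 mm above the reported TCP. Next I'll lift and go to the pin.

```bash
python3 -m handwheel '[0,0,4,0,0,0,0, 0,0,8,0,0,0,0.6, 0,2,12,0,0,-7,0.6, 0.3,6,13,0,0,-14,0.6, 0.7,10,13,0,0,-21,0.6, 1.1,14,13,0,0,-28,0.6, 1.5,18,13,0,0,-35,0.6, 2,22,13,0,0,-42,0.6]' 40
python3 -m handwheel '[0.3,3,0,0,0,-6,0.6, 0.5,6,0,0,0,-12,0.6, 0.7,8.8,0,0,0,-12,0.6, 0.7,8.8,0,0,0,-12,0.6, 0.7,8.8,0,0,0,-12,0.6]'
python3 - <<'E'
from h import *
o=get_obs();P,q=o['eef_pos'],o['tool_rot'];print(P,np.degrees(2*np.arctan2(q[2],q[1])))
im=read_camera('wrist');cv2.imwrite('pics/w2.png',im[:,:,::-1])
np.savez('w2.npz',p=P,q=q)
c=np.array([[.4575,.289,.01],[.4915,.3255,.01],[.541,.376,.01]])
# predicted wrist pixels
W=camera_info('wrist');R=Ro.from_quat(np.roll(q,-1)).as_matrix()
for X in c:
    v=np.linalg.inv(W['mount'])@np.r_[R.T@(X-P),1];r=np.hypot(v[0],v[1]);print(W['cx']+v[0]/r*np.arctan2(r,v[2])*W['fx'],W['cy']+v[1]/r*np.arctan2(r,v[2])*W['fx'])
E
```

```text
t: 9.02
eef_pos: [0.4607, 0.184, 0.2197]
tool_rot: [0.006, 0.851, 0.525, -0.002]
contact_force: [1.3, 0.7, 0.4]
gripper_width: 0.598
t: 9.43
eef_pos: [0.4669, 0.2737, 0.219]
tool_rot: [0.006, 0.9, 0.435, -0.004]
contact_force: [-0.4, -0.7, 0.5]
gripper_width: 0.598
[0.4668824 0.2737097 0.2189566] 51.57042561503553
261.44605325997895 170.9043706026053
264.4110567714226 129.73524460709393
270.554682399261 70.80434937877493
```

View pics/w2.png

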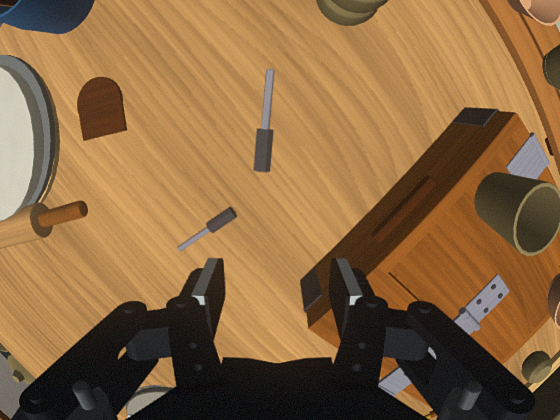

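The picture shows the big pin with grip end (262,171), shoulder (264,130) and nose (270,70), all within 1 px of prediction. The jaws are open and clear of the small pin. I'll descend in stages.

```bash
python3 -m handwheel '[0.4,3,-4,0,0,-5.4,0.6, 0.4,3.05,-8,0,0,-5.4,0.6, 0.4,3.05,-12,0,0,-5.4,0.6, 0.4,3.05,-16,0,0,-5.4,0.6, 0.4,3.05,-19,0,0,-5.4,0.6, 0.4,3.05,-22,0,0,-5.4,0.6, 0.4,3.05,-22.5,0,0,-5.4,0.6, 0.4,3.05,-22.5,0,0,-5.4,0.6]'
python3 -m handwheel '[0,0,-1,0,0,0,0.6, 0,0,-2,0,0,0,0.6, 0,0,-2.5,0,0,0,0.6, 0,0,-2.5,0,0,0,0.6]'
```

```text
t: 10.15
eef_pos: [0.4703, 0.2999, -0.0078]
tool_rot: [0.007, 0.921, 0.39, -0.006]
contact_force: [-0.2, -0.4, 0.5]
gripper_width: 0.599
t: 10.48
eef_pos: [0.4704, 0.2994, -0.0331]
tool_rot: [0.007, 0.921, 0.39, -0.007]
contact_force: [0.4, 0.3, -1.1]
gripper_width: 0.599
```

```bash
python3 -m handwheel '[0.05,0.45,0,0,0,0,0.6, 0.05,0.45,0,0,0,0,0.6, 0.05,0.45,0,0,0,0,0.6]' 60
python3 -m handwheel '[0,0,0,0,0,0,0.1, 0,0,0,0,0,0,0, 0,0,0,0,0,0,0, 0,0,0,0,0,0,0, 0,0,0,0,0,0,0, 0,0,0,0,0,0,0]' 60
```

```text
t: 10.73
eef_pos: [0.4712, 0.3049, -0.0324]
tool_rot: [0.007, 0.921, 0.39, -0.006]
contact_force: [0.3, -0.2, 0.4]
gripper_width: 0.598
t: 11.23
eef_pos: [0.4715, 0.305, -0.0319]
tool_rot: [0.007, 0.921, 0.39, -0.006]
contact_force: [-0.3, -0.9, 5.8]
gripper_width: 0.211
```

The grip holds at 18 mm. Next I'll lift, turn +54° and carry the pin over the chest to its −y side.

```bash
python3 -m handwheel '[0,0,4,0,0,0,0, 0,0,8,0,0,0,0, 0,0,12,0,0,0,0, 0,0,16,0,0,0,0, 0,0,20,0,0,0,0, 0.2,-2,24,0,0,5,0, 0.5,-5,27,0,0,12,0, 0.8,-9,27,0,0,19,0]'
python3 -m handwheel '[0.3,-3.8,0,0,0,7,0, 0.6,-7.6,0,0,0,14,0, 0.9,-11.4,0,0,0,21,0, 1.2,-15.2,0,0,0,28,0, 1.5,-19,0,0,0,35,0, 1.8,-22.8,0,0,0,35,0, 2.1,-26.6,0,0,0,35,0, 2.4,-30.4,0,0,0,35,0]'
python3 -m handwheel '[0,-2,0,0,0,0,0, 0,-2,0,0,0,0,0, 0,-2,0,0,0,0,0]'
```

```text
t: 11.9
eef_pos: [0.4808, 0.2258, 0.2432]
tool_rot: [0.008, 0.845, 0.535, 0.0]
contact_force: [2.1, 0.8, -0.4]
gripper_width: 0.211
t: 12.57
eef_pos: [0.5037, -0.0766, 0.243]
tool_rot: [0.007, 0.645, 0.764, 0.002]
contact_force: [0.8, -0.6, -0.2]
gripper_width: 0.217
t: 12.82
eef_pos: [0.503, -0.0982, 0.2424]
tool_rot: [0.006, 0.646, 0.763, 0.002]
contact_force: [-0.3, 1.6, -1.4]
gripper_width: 0.214
```

```bash
python3 -m handwheel '[0.1,-2.3,-3,0,0,0.3,0, 0.1,-2.3,-7,0,0,0.3,0, 0.1,-2.3,-11,0,0,0.3,0, 0.1,-2.3,-14,0,0,0.3,0, 0.1,-2.3,-14.4,0,0,0.3,0, 0.1,-2.3,-14.4,0,0,0.3,0, 0.1,-2.3,-14.4,0,0,0.3,0]'
python3 - <<'E'
from h import *
o=get_obs();P,q=o['eef_pos'],o['tool_rot'];np.savez('w3.npz',p=P,q=q)
im=read_camera('wrist')[:,:,::-1];cv2.imwrite('pics/w3.png',im)
b=read_camera('scene')[130:210,240:340,::-1];a=read_camera('side')[180:260,270:370,::-1]
cv2.imwrite('pics/c7.png',np.vstack([np.hstack([cv2.resize(i,(400,320),interpolation=cv2.INTER_CUBIC) for i in(a,b)]),cv2.resize(im[165:265,180:380],(560,280),interpolation=cv2.INTER_CUBIC)[:, :].repeat(1,0) if 0 else cv2.copyMakeBorder(cv2.resize(im[190:260,200:355],(620,280),interpolation=cv2.INTER_CUBIC),0,0,0,180,0)]))
E
```

```text
t: 13.4
eef_pos: [0.5052, -0.12, 0.0998]
tool_rot: [0.007, 0.644, 0.765, 0.003]
contact_force: [0.6, 0.3, -0.7]
gripper_width: 0.214
```

View pics/c7.png

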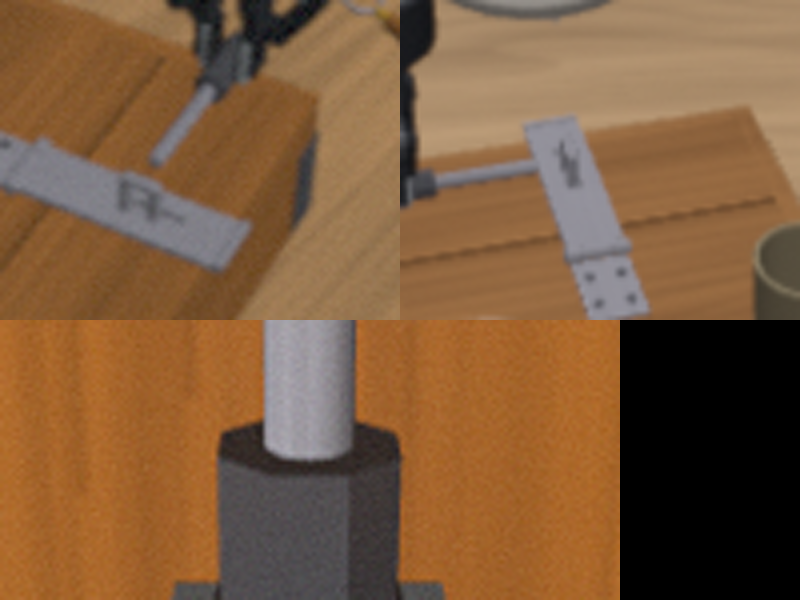

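The pin is held straight, but the crop missed the nose. I'll view one more crop of the same wrist image covering the nose and staple.

```bash
python3 - <<'E'
import cv2
im=cv2.imread('pics/w3.png');cv2.imwrite('pics/c8.png',cv2.resize(im[60:180,210:350],None,fx=5,fy=5,interpolation=cv2.INTER_CUBIC))
E
```

```text
(no output)
```

View pics/c8.png

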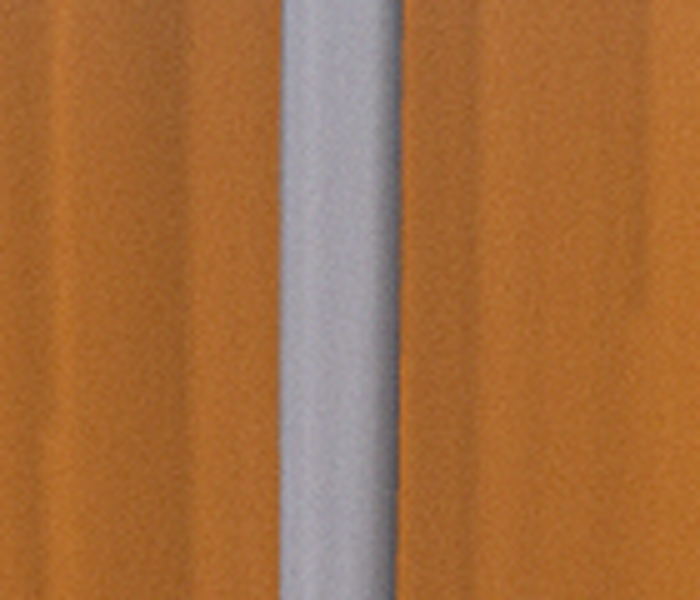

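```bash
cat >> h.py <<'E'
def wproj(X,P,q,W=camera_info('wrist')):
    R=Ro.from_quat(np.roll(q,-1)).as_matrix();v=np.linalg.inv(W['mount'])@np.r_[R.T@(np.asarray(X)-P),1];r=np.hypot(v[0],v[1]);a=np.arctan2(r,v[2])*W['fx']/r
    return np.array([W['cx']+v[0]*a,W['cy']+v[1]*a])
E
python3 - <<'E'
from h import *
w=np.load('w3.npz');P,q=w['p'],w['q']
th=np.arctan2(q[2],q[1])*2;print(np.degrees(th),P)
u=np.r_[np.cos(th),np.sin(th),0]
print('nose',wproj(P+[0,0,.042]+.1006*u,P,q),'staple crown',wproj([.4826,.0034,.153],P,q))
im=cv2.imread('pics/w3.png');cv2.imwrite('pics/c9.png',cv2.resize(im[0:80,200:360],None,fx=5,fy=5,interpolation=cv2.INTER_CUBIC))
E
```

```text
99.8562962157822 [ 0.50524278 -0.11998753  0.09981735]
nose [276.91576142  56.108565  ] staple crown [274.18451793  -8.31827724]
```

View pics/c9.png

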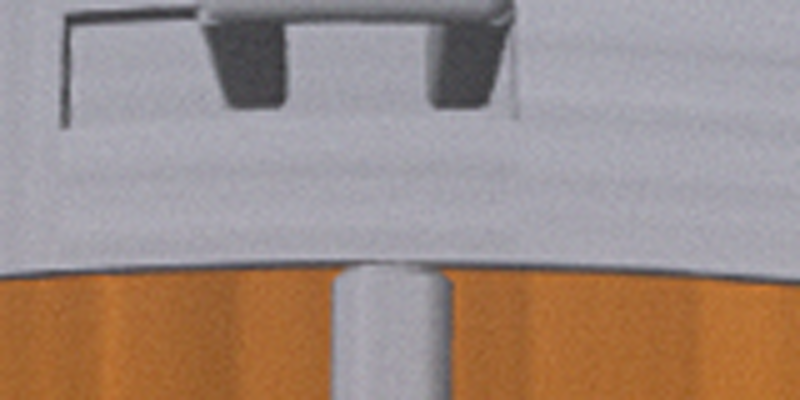

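```bash
python3 - <<'E'
from h import *
w=np.load('w3.npz');P,q=w['p'],w['q'];a=np.radians(9.85)
f=lambda x,y:((x+.5)/5-.5+200,(y+.5)/5-.5)
inv=lambda X:Ro.from_euler('z',-a).apply(X-[.5885,.0217,0])
for n,c,z in(('leg in L',(288,106),.127),('leg in R',(430,106),.127),('crown top-L',(203,22),.150),('crown R',(512,22),.150),('nose L',(333,285),.142),('nose R',(452,285),.142),('nose top',(392,264),.146),('shank L@60',(280+50,300),.142)):
    X=wray(f(*c),z,P,q);print(n,X,inv(X))
# shank direction: c8 edges rows
g=lambda x,y:((x+.5)/5-.5+210,(y+.5)/5-.5+60)
A=(wray(g(342,30),.1418,P,q),wray(g(338,580),.1418,P,q));d=A[0]-A[1];print('shank dir',np.degrees(np.arctan2(d[1],d[0])),[inv(i) for i in A])
E
```

```text
leg in L [ 0.47595818 -0.00268166  0.127     ] [-0.11505379 -0.00476979  0.127     ]
leg in R [ 0.48873418 -0.00050324  0.127     ] [-0.10209347 -0.00480907  0.127     ]
crown top-L [ 0.47025493 -0.00284277  0.15      ] [-0.12070053 -0.00395287  0.15      ]
crown R [0.4940117  0.00120008 0.15      ] [-0.09660236 -0.00403368  0.15      ]
nose L [ 0.48374637 -0.02184861  0.142     ] [-0.11065929 -0.02498653  0.142     ]
nose R [ 0.49332566 -0.02015228  0.142     ] [-0.10093102 -0.02495392  0.142     ]
nose top [ 0.48824713 -0.02000173  0.146     ] [-0.10590893 -0.0239368   0.146     ]
shank L@60 [ 0.48372506 -0.02315998  0.142     ] [-0.11090461 -0.02627491  0.142     ]
shank dir 99.43271772387857 [array([-0.1058374 , -0.02883016,  0.1418    ]), array([-0.10617632, -0.07536582,  0.1418    ])]
```

The eye's inner faces are at chest x −115.1 and −102.1 mm (13.0 mm wide, as stated). The nose is at −105.8, so I'll shift it by −2.8 mm and lower it 2.5 mm, then advance.

```bash
python3 -m handwheel '[-0.28,-0.05,-0.25,0,0,0.4,0, -0.28,-0.05,-0.25,0,0,0.4,0, -0.28,-0.05,-0.25,0,0,0.4,0, -0.28,-0.05,-0.25,0,0,0.4,0]'
python3 -m handwheel '[-0.17,1,0,0,0,0,0, -0.34,2,0,0,0,0,0, -0.42,2.5,0,0,0,0,0, -0.42,2.5,0,0,0,0,0]'
python3 -m handwheel '[-0.09,0.5,0,0,0,0,0, -0.17,1,0,0,0,0,0, -0.17,1,0,0,0,0,0]'
```

```text
t: 13.88
eef_pos: [0.5032, -0.1217, 0.0985]
tool_rot: [0.009, 0.642, 0.767, 0.003]
contact_force: [0.3, 0.7, -1.9]
gripper_width: 0.21
t: 14.22
eef_pos: [0.4987, -0.0943, 0.0986]
tool_rot: [0.008, 0.64, 0.768, 0.003]
contact_force: [-0.2, -0.8, -1.5]
gripper_width: 0.21
t: 14.47
eef_pos: [0.4969, -0.0829, 0.0987]
tool_rot: [0.008, 0.64, 0.768, 0.003]
contact_force: [-0.5, -0.3, -0.7]
gripper_width: 0.213
```

No resistance; the nose should already be in the eye. I'll trim the small drift and continue.

```bash
python3 -m handwheel '[-0.27,1,-0.1,0,0,-0.4,0, -0.44,2,-0.1,0,0,-0.4,0, -0.6,3,-0.1,0,0,-0.4,0, -0.7,3.5,-0.1,0,0,-0.4,0, -0.7,3.5,-0.1,0,0,-0.4,0]'
python3 -m handwheel '[-0.09,0.5,0,0,0,0,0, -0.17,1,0,0,0,0,0, -0.17,1,0,0,0,0,0]'
```

```text
t: 14.88
eef_pos: [0.4898, -0.0461, 0.0978]
tool_rot: [0.008, 0.641, 0.767, 0.004]
contact_force: [0.4, -0.6, -1.1]
gripper_width: 0.214
t: 15.13
eef_pos: [0.488, -0.035, 0.0979]
tool_rot: [0.008, 0.641, 0.767, 0.004]
contact_force: [-1.3, 0.1, -1.1]
gripper_width: 0.213
```

```bash
python3 -m handwheel '[-0.05,0.3,0,0,0,0,0, -0.07,0.4,0,0,0,0,0, -0.07,0.4,0,0,0,0,0]'
python3 -m handwheel '[-0.03,0.2,0,0,0,0,0, -0.05,0.3,0,0,0,0,0, -0.05,0.3,0,0,0,0,0]'
```

```text
t: 15.38
eef_pos: [0.4873, -0.0308, 0.0979]
tool_rot: [0.008, 0.641, 0.768, 0.004]
contact_force: [-0.7, -0.3, -1.4]
gripper_width: 0.214
t: 15.63
eef_pos: [0.4871, -0.03, 0.0979]
tool_rot: [0.009, 0.642, 0.767, 0.003]
contact_force: [1.1, -5.5, -1.8]
gripper_width: 0.21
```

The shoulder meets the staple at the expected place (−5.5 N along y). I'll ease it down onto the strap, then release.

```bash
python3 -m handwheel '[0,0,-0.1,0,0,0,0, 0,0,-0.2,0,0,0,0, 0,0,-0.2,0,0,0,0]'
python3 -m handwheel '[0,0,-0.05,0,0,0,0, 0,0,-0.1,0,0,0,0, 0,0,-0.1,0,0,0,0]'
```

```text
t: 15.88
eef_pos: [0.487, -0.0301, 0.0957]
tool_rot: [0.009, 0.642, 0.767, 0.003]
contact_force: [0.2, -1.3, -1.0]
gripper_width: 0.212
t: 16.13
eef_pos: [0.4871, -0.0301, 0.0949]
tool_rot: [0.009, 0.642, 0.767, 0.003]
contact_force: [-1.3, -1.5, 3.0]
gripper_width: 0.213
```

Contact in z, with axis height about 0.137 (17 mm above the deck). I'll open slowly, rise straight up, and look.

```bash
python3 -m handwheel '[0,0,0,0,0,0,0.3, 0,0,0,0,0,0,0.4, 0,0,0,0,0,0,0.5, 0,0,0,0,0,0,0.5, 0,0,0,0,0,0,0.5]'
python3 -m handwheel '[0,0,2,0,0,0,0.5, 0,0,5,0,0,0,0.5, 0,0,9,0,0,0,0.5, 0,-2,12,0,0,0,0.5, 0,-6,14,0,0,0,0.5, 0,-10,14,0,0,0,0.5, 0,-10,14,0,0,0,0.5]'
python3 - <<'E'
from h import *
o=get_obs();np.savez('w4.npz',p=o['eef_pos'],q=o['tool_rot']);print(o['eef_pos'])
w=read_camera('wrist')[:,:,::-1];b=read_camera('scene')[:,:,::-1];a=read_camera('side')[:,:,::-1]
cv2.imwrite('pics/w4.png',w);cv2.imwrite('pics/s4.png',b);cv2.imwrite('pics/d4.png',a)
c=wproj([.4815,.003,.14],o['eef_pos'],o['tool_rot']);print(c);x,y=np.clip(c.astype(int)-[60,40],0,[440,340])
print(x,y)
k=lambda i,s:cv2.resize(i,s,interpolation=cv2.INTER_CUBIC)
cv2.imwrite('pics/c10.png',np.vstack([k(w[y:y+60,x:x+120],(640,320)),np.hstack([k(a[185:255,270:350],(320,280)),k(b[130:200,245:325],(320,280))])]))
E
```

```text
t: 16.55
eef_pos: [0.4871, -0.0299, 0.0949]
tool_rot: [0.009, 0.642, 0.767, 0.003]
contact_force: [-1.0, 0.1, 0.6]
gripper_width: 0.499
t: 17.13
eef_pos: [0.4872, -0.139, 0.2362]
tool_rot: [0.011, 0.646, 0.764, 0.002]
contact_force: [-0.2, -2.2, -0.7]
gripper_width: 0.498
[ 0.48721768 -0.13895965  0.23620517]
[295.79760568  37.12622951]
235 0
```

View pics/c10.png

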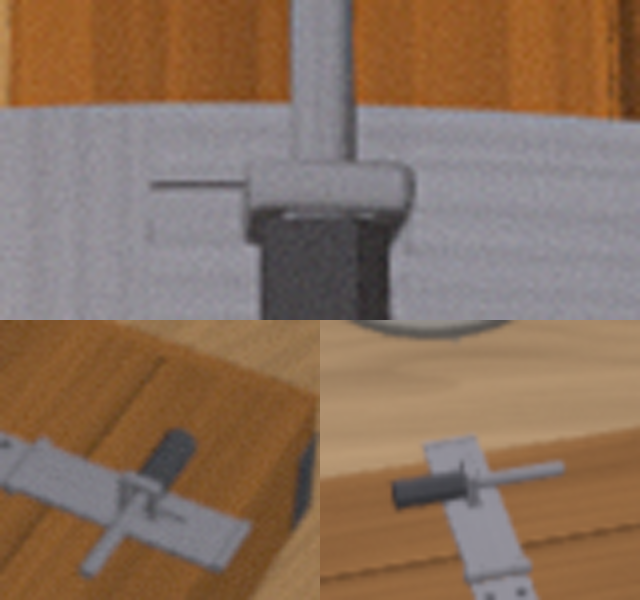

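The pin is through the staple with its grip up against it. I'll do a quick numeric check of level and position, then hand in.

```bash
python3 - <<'E'
from h import *
n,e=tri(np.array([305.6,166.6]),np.array([292.2,247.5]));g,e2=tri(np.array([245+18,130+43.8]),np.array([270+46.2,185+29]))
inv=lambda X:Ro.from_euler('z',-.1719).apply(X-[.5885,.0217,.12])
print('nose',inv(n),e,'grip end',inv(g),e2)
o=get_obs();print(o['t'],o['contact_force'])
hand_in()
E
```

```text
nose [-0.10998441  0.0662349   0.01737843] 0.7249203070924182 grip end [-0.10934005 -0.05660111  0.01736337] 0.599158665971629
17.2833 [-0.640565    1.03212691 -0.08155669]
the job is handed in; nothing more can be done
```

The chest is fastened and the job is handed in at about 17 s. I swung the hasp over the staple and pressed it flat with about 35 N. The larger pin went in from the chest's −y side until its grip met the staple (about 5.5 N). I then eased it down onto the strap, let go and backed the arm away.

**Last checks:**
- **Height and level:** the pin's nose and grip end both triangulate to 17.4 mm above the deck, so it lies level at the loop's height.
- **Direction:** the pin runs along the chest's y within about 0.01 rad.
- **Depth:** the nose is at chest y +66 mm and the grip end at −57 mm. That puts the shoulder about 6 mm short of the loop's centre; the staple's face is at 4 mm and the limit is 10 mm.
- **Sideways:** the pin sits at chest x −0.110, about 4 to 5 mm behind the loop point as I measured it. The limit is 9.5 mm.
- **Hasp:** it looks flat in the final picture.
- **Not measured:** I did not measure the lid or the pots, clay and tool at the end. I saw no sign that anything touched them.

**What disagreed or failed:** the real fingertips end about 36 mm short of the reported TCP. Because of this my first two swings passed over the hasp without touching it. I found the offset by triangulation, confirmed it by the contact force, and allowed for it afterwards. I also viewed 14 pictures, four over the budget of 10.

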